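# Tip a well plate under the hood of a plate warmer and lock it

## Robot

A 6-joint arm with a two-finger parallel gripper is mounted at the origin on a cart in front of the work surface, level with it; the furniture and walls round the work are solid. World frame = base frame: x ahead of the robot, y to its left, z up, the work surface at z = 0. Lengths are in m, angles in degrees, forces in N, time in s.
With the tool pointing down it reaches from about 0.35 to 0.875 m from the base axis. Payload 4.2 kg.
Tool frame: the origin (TCP) lies midway between the tips of the shut fingers; the grasp point (between the pads) lies 19 mm behind it; z points along the fingers, y is the line along which they close (so a half turn about z gives the same grasp; the last joint's range is limited). The gripper opens to 87 mm and grips with 3 to 60 N. Pads are 19 mm wide; open, the fingers measure 117 mm over their backs; the gripper's body (75 mm by 190 mm) begins 51 mm behind the grasp point.
Start: joints at [-58.923, 22.042, 0.453, 0, -68.411, -14.817], TCP at [0.175, -0.6, 0.223] pointing down, gripper open.
Joint ranges: [-179.83, 179.83], [-69.29, 118.12], [-61.27, 80.66], [-181.25, 117.63], [-171.15, -9.14], [-177.46, 177.46]. Speed limits (degrees/s): [159.86, 159.86, 180, 180, 180, 180].

## Interface

Orientations are given as [roll, pitch, yaw] about the fixed x, y, z axes, in that order (R = Rz(yaw) Ry(pitch) Rx(roll)).
In Python, from workcell import env gives the robot as it stands. The module is installed in compiled form; this text tells all that it offers. Calls block until the motion is done:
- env.goto(position, orientation): joint-space move of the TCP to a pose.
- env.move_straight(position, rotation=None, rate=0.15, force_limit=None): straight line of the TCP; rotation=None keeps the orientation; rate is the mean speed in m/s. With force_limit (N) it stops when the force on the tool has changed by that much, and returns True; else False.
- env.set_joints(angles): joint-space move.
- env.gripper_to(opening, grasp_force=None): opening from 0.0 (shut) to 1.0 (fully open); grasp_force is the grip in N (None keeps the last); returns when the fingers have stopped.
- env.dwell(seconds).
- env.inverse_kinematics(position, orientation): joint angles nearest the present ones, or None.
- env.read_state(): the state.
- env.grab_frame(name): name is "scene" or "top" or "wrist"; returns a dict with "image" (384x512x3 uint8, blue, green, red), "fx", "fy", "cx", "cy" (pixels), "D" ([k1, k2, p1, p2, k3] as OpenCV has them; the pictures are not rectified), "position" and "orientation" of the camera in the world. Camera axes: x right, y up, looking along -z (the intrinsics and any distortion apply to the point x, -y, -z); pixel columns grow to the right and rows downward; lengths in m; the calibration is good to about 2 mm. A picture is of the moment at which its call begins. There is no depth.
A pose or a line that the arm cannot do raises env.Unreachable and nothing moves.
- env.close_job(): hands the job in; it is judged then, once.
Trained networks look in a picture, given as the dict that the camera call returned (one of the last four; its "shot" number tells which), for a name from the list of things; names that differ only in an ending like _2 or _b are one class to them, and where a whole thing is asked for, a point or a joint stands for the part that bears it (a point fixed in the world has none). Each returns a list of dicts, best first, with "score" (0 to 1); they miss things now and then, are a little off and sometimes report something else, mostly with a low value. They report only what shows in the picture. A call takes as long as a camera call. They do not tell look-alikes from the thing itself.
- env.search_frame(picture, thing): "xyz" ([x, y, z] in m, in world coordinates, good to about 4 mm: the middle of the surface that is visible of it).
- env.trace(picture, thing): "mask" (384x512 bool, what is visible of it).
The state is a dict: "clock": time; "joint_positions": joint angles; "qvel": joint speeds; "joint_torque": joint torques, N m; "position": TCP position; "tool_rot": TCP orientation; "force": force on the tool from outside, world axes, zero at the start; "wrist_torque": the same for the moment, N m; "opening": opening from 0.0 (shut) to 1.0 (fully open); "finger_force": force on a finger pad.
Only numpy, scipy, OpenCV 4.12 (cv2) and the standard library are available. Lean on these libraries where they do the work, as an engineer would, in place of code of your own. Each camera call takes 0.05 s, during which the arm holds its last target. There are 200 camera calls.

## Task

Push the white well plate along the loading deck of the plate warmer and tip it edge-first over the end of the deck through the slot in front of the hood, then push its near edge in and down so that it lies flat on the pocket floor, partly under the hood. Once it lies flat, slide the orange keeper fully in over the plate. Let go, and leave the other things on the bench where they are.

Things in the scene. Friction and masses are not known exactly. Their poses are not given: they have to be found in the camera images.
- warmer: Grey and white plate warmer, fixed. Origin: on the bench top under the middle of the crest (the deck's far end). Its x runs from the loading deck to the hood (yaw up to 0.2 rad), y left, z up; mm below are in this frame. Grey loading deck: level, top at z 30, x -145 to the crest at x 0, 170 wide. Fingers can press or push from above everywhere but under the hood
- crest (a point): Middle of the crest: the far edge of the loading deck, at its surface (x 0, y 0, z 30 mm). Beyond it the pocket floor is 22 mm lower. White side guides on the deck, top at z 40: 135 mm apart from x -18 to 0, flaring to about 173 apart at x -66. A plate pushed well off the middle can jam on the flares: bring it to the middle and square as it is pushed
- pocket (a point): Centre of the pocket floor (x 49, y 0, z 8 mm), axes as the warmer's. The pocket runs x 0 to 98, y -67 to 67. The tipped plate, pushed on at its raised near edge, sinks and drops in once that edge is past the crest; it lies flat when its origin is at this height (12 mm play in x). Left wall low beside the slot, where the keeper passes
- hood_edge (a point): Middle of the front lower edge of the white hood, a fixed roof with a blue stripe (x 58, y 0, z 33 mm), 7 mm thick, covering the pocket from here to its back wall. A wall cabinet hangs high over the bench beyond the warmer: keep wrist and forearm back. The slot between crest and hood is thus 58 mm wide: too narrow for the plate lying flat
- plate: White 96-well plate, amber and blue wells, loose, 0.08 to 0.17 kg, 85.5 (its x) x 127.8 (its y) x 14.4 mm high; origin: centre of underside. Starts flat on the deck, centre 85 to 90 mm before the crest, up to 8 mm off the middle, 0.12 rad askew. With its centre past the crest it tips, once pushing fingers (their grip can hold it level) back off: leading edge down, rear up to 25 mm up
- keeper_grip (a point): Middle of the top of the keeper's upright orange post (16 mm in x, 14 in y, 40 high, top 70 mm above the bench), left of the pocket, free on its left side. It stands on the keeper's flat tongue, 30 mm wide, 5 thick, underside 17.5 mm above the pocket floor
- keeper (a joint): Slide of the orange keeper, m: 0 fully out (tongue clear of the pocket), 0.045 fully in (tongue 36 mm over the pocket, above the plate). Moves along the warmer's -y (to the right), rubs with about 1.5 N, stays where left. Starts at 0 to 0.003
- tube_rack: White tube rack 70 x 150 x 96 mm with a tube in it, a bystander left of the warmer; origin at the centre of its underside
- tip_box: Blue box of pipette tips with clear lid, 103 x 70 x 62 mm, a bystander right of the warmer; origin at the centre of its underside
- petri: Petri dish 88 mm across, 17 mm high, a bystander at the front right; origin at the centre of its underside
- timer: Cream bench timer 66 x 66 x 18 mm, a bystander at the front left; origin at the centre of its underside
Things that resemble listed ones, but are neither listed nor needed, are in the scene too. What is shaped like the plate but yellow is not meant.

How it is judged (in metres and radians):
On the way, in this order (a step that is already met when the one before it is completed fails the run):
1. the plate is tipped more than 0.2 rad with its middle past the crest of the deck (angle between plate's own z axis and vertical above 0.2 rad and x of plate in the frame of crest above 0 m), for 0.04 s.
2. the plate lies flat on the pocket floor while the keeper is still out (angle between plate's own z axis and vertical below 0.05 rad and z of plate in the frame of pocket below 0.004 m and distance between plate and pocket below 0.012 m and value of joint keeper below 0.012 m), for 0.2 s.
At the end, for the whole second after the job is handed in: The plate rests flat (within 0.05 rad) on the pocket floor (within 4 mm of it, its centre within 12 mm of the pocket's centre), reaching under the hood, and the keeper is in by more than 39 of its 45 mm (angle between plate's own z axis and vertical below 0.05 rad and z of plate in the frame of pocket below 0.004 m and distance between plate and pocket below 0.012 m and value of joint keeper above 0.039 m and linear speed of plate below 0.01 m/s); the robot touches nothing.
It fails at once if a bystander (tube rack, tip box, petri dish or timer) moved more than 30 mm (distance of any of tube_rack, tip_box, petri, timer from where it was at the start of the episode above 0.03 m).
It also fails if it takes over 51 s, if anything falls off the work surface, if the arm or the gripper's body presses on something with over 40 N, if the wrist force passes 120 N, or if a joint passes its speed limit or range.

## Working session

There is one attempt and no reset: what is moved stays moved. The work goes in short steps, each a Python script; the robot and the scene stay as the last script left them, time stands still between calls to the robot, and variables do not carry over. Pictures are saved under pics/ and viewed, at most 11 in all, crops included, and the job is handed in when it is done.

```bash
mkdir -p pics; cat > h.py <<'E'
from workcell import env
import numpy as np, cv2
from scipy.spatial.transform import Rotation as R
def cam(p):
    o=np.array(p["orientation"],float)
    M=R.from_euler('xyz',o,degrees=True).as_matrix() if o.shape==(3,) else (o if o.shape==(3,3) else None)
    return np.array(p["position"],float),M
def ray(p,uv,z):
    t,M=cam(p);K=np.array([[p["fx"],0,p["cx"]],[0,p["fy"],p["cy"]],[0,0,1]])
    n=cv2.undistortPoints(np.array(uv,float).reshape(-1,1,2),K,np.array(p["D"],float)).reshape(-1,2)
    d=np.c_[n[:,0],-n[:,1],-np.ones(len(n))]@M.T
    return t+d*((z-t[2])/d[:,2])[:,None]
def proj(p,X):
    t,M=cam(p);K=np.array([[p["fx"],0,p["cx"]],[0,p["fy"],p["cy"]],[0,0,1]])
    c=(np.atleast_2d(X)-t)@M*[1,-1,-1]
    return cv2.projectPoints(c,np.zeros(3),np.zeros(3),K,np.array(p["D"],float))[0].reshape(-1,2)
E
python3 - <<'E'
from h import *
s=env.read_state();print(s["clock"],s["tool_rot"])
ims=[]
for n in ["scene","top"]:
    p=env.grab_frame(n);print(n,p["position"],p["orientation"],p["fx"],p["shot"])
    cv2.imwrite(f"pics/{n}0.png",p["image"])
    for th in ["plate","warmer","keeper_grip","keeper","tube_rack","tip_box","petri","timer","crest","hood_edge","pocket"]:
        try:
            r=env.search_frame(p,th);print(th,[(np.round(q["xyz"],3).tolist(),round(q["score"],2)) for q in r[:3]])
        except Exception as e: print(th,e)
print(env.read_state()["clock"])
E
```

```text
0.0 [ 1.79873823e+02 -4.66099572e-03 -1.63750877e+02]
scene [-0.2633709   0.91350069  0.98312604] [  54.05004085   -0.43786466 -141.51626124] 404.86708882999875 1
plate [([0.472, 0.006, 0.047], 0.8), ([0.45, -0.499, 0.015], 0.49)]
warmer [([0.565, 0.028, 0.029], 0.88)]
keeper_grip [([0.571, 0.136, 0.033], 0.51)]
keeper []
tube_rack [([0.519, 0.388, 0.036], 0.63)]
tip_box [([0.496, -0.328, 0.049], 0.87), ([0.571, 0.139, 0.035], 0.5), ([0.363, 0.291, 0.017], 0.46)]
petri [([0.373, -0.29, 0.022], 0.53)]
timer [([0.365, 0.29, 0.018], 0.83)]
crest []
hood_edge [([0.568, 0.038, 0.031], 0.97)]
pocket [([0.561, 0.037, 0.036], 0.78)]
top [ 0.28087147 -0.04573624  1.51663637] [  9.56389146  -0.94724648 -90.5979752 ] 475.9101131306445 2
plate [([0.441, -0.522, 0.015], 0.73), ([0.475, -0.003, 0.048], 0.57)]
warmer [([0.569, 0.008, 0.031], 0.64)]
keeper_grip [([0.572, 0.114, 0.026], 0.66)]
keeper [([0.575, 0.119, 0.033], 0.6)]
tube_rack [([0.526, 0.382, 0.067], 0.73)]
tip_box [([0.504, -0.354, 0.06], 0.57)]
petri [([0.376, -0.301, 0.018], 0.9), ([0.571, 0.009, 0.029], 0.49)]
timer [([0.364, 0.291, 0.018], 0.97)]
crest [([0.572, 0.009, 0.03], 0.7)]
hood_edge [([0.574, 0.01, 0.026], 0.83)]
pocket [([0.572, 0.008, 0.03], 0.91)]
1.2
```

```bash
python3 - <<'E'
import cv2
a=cv2.imread('pics/top0.png');print(a.shape)
cv2.imwrite('pics/top0_big.png',cv2.resize(a,(800,600),interpolation=cv2.INTER_CUBIC))
E
```

```text
(384, 512, 3)
```

View pics/top0_big.png

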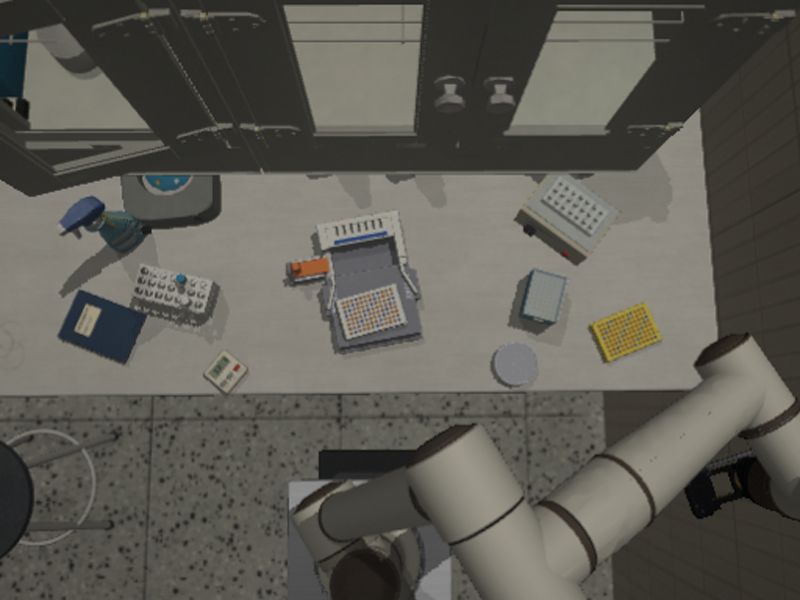

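View pics/scene0.png

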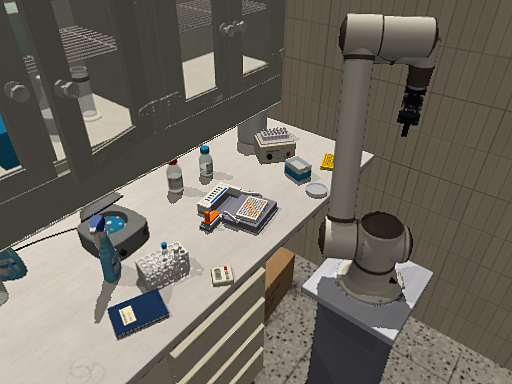

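The candidates are the white plate with amber and blue wells, on the grey deck at big-picture (370,312), and the yellow look-alike at (626,332). I choose the white one. The warmer's hood with its blue stripe is at (362,235) and the orange keeper at (308,268). Next is a wrist close-up.

```bash
python3 - <<'E'
from h import *
for y in (7,-173):
    j=env.inverse_kinematics([0.45,0.01,0.36],[180,0,y]);print(y,j)
env.goto([0.45,0.01,0.36],[180,0,7])
p=env.grab_frame("wrist");print(p["position"],p["orientation"],p["fx"],p["D"])
import pickle;pickle.dump(p,open("w1.pkl","wb"))
cv2.imwrite("pics/w1.png",cv2.resize(p["image"],(800,600)))
for th in ["plate","keeper_grip","hood_edge","crest","pocket"]:
    r=env.search_frame(p,th);print(th,[(np.round(q["xyz"],3).tolist(),round(q["score"],2)) for q in r[:3]])
m=env.trace(p,"plate");
if m: np.save("m1.npy",m[0]["mask"]);print(m[0]["score"],cv2.minAreaRect(np.argwhere(m[0]["mask"])[:,::-1].astype(np.float32)))
s=env.read_state();print(s["clock"],s["force"],s["joint_positions"])
E
```

```text
7 [ 2.20679123e+01  3.18538258e-01 -7.72618972e+00  2.54444375e-14
 -8.19552720e+01  7.49320877e+01]
-173 [ 2.20679123e+01  3.18538258e-01 -7.72618972e+00 -2.54444375e-14
 -8.19552720e+01 -1.05067912e+02]
[0.52103531 0.01840244 0.52152494] [-1.52060472e+01  5.29982864e-02 -8.30523725e+01] 341.33701663102454 [-0.10532355  0.          0.          0.          0.        ]
plate [([0.484, -0.005, 0.044], 0.62), ([0.572, 0.01, 0.031], 0.44)]
keeper_grip [([0.573, 0.118, 0.031], 0.61)]
hood_edge [([0.574, 0.009, 0.032], 0.86)]
crest [([0.571, 0.005, 0.032], 0.74)]
pocket [([0.568, 0.015, 0.028], 0.56)]
0.94 ((270.289794921875, 128.10720825195312), (60.745845794677734, 90.09265899658203), 81.4163818359375)
3.975 [-0.01822509  0.35020212  0.40913732] [ 2.20390230e+01  3.30915814e-01 -7.72704474e+00 -5.47611522e-05
 -8.19540352e+01  7.49321505e+01]
```

View pics/w1.png

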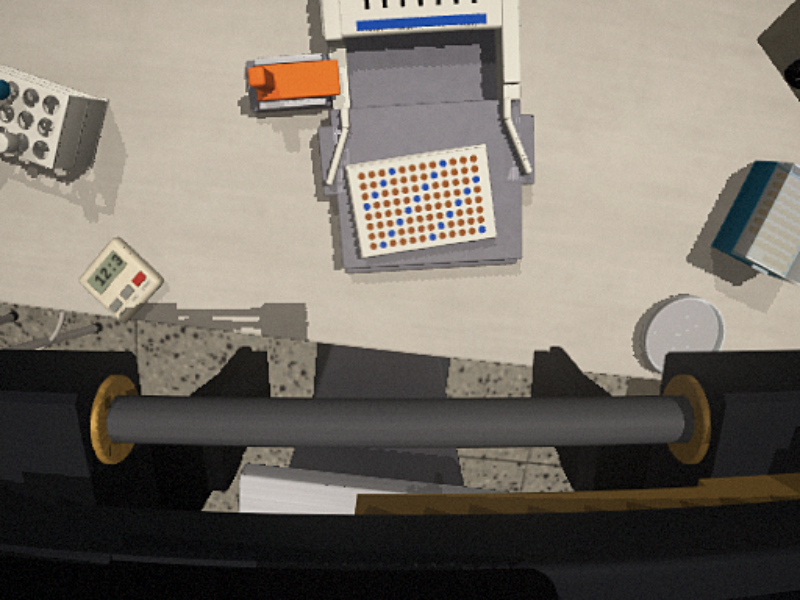

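The close-up shows the white plate with amber and blue wells on the deck, with corners near (346,164), (487,144), (496,237) and (365,257). The crest runs (343,107)-(505,98) and the keeper post is at (260,80). I'll compute the poses from these.

```bash
python3 - <<'E'
from h import *
import pickle
p=pickle.load(open("w1.pkl","rb"));s=1.5625
def r(n,uv,z): 
    X=ray(p,np.array(uv)/s,z);print(n,np.round(X[:,:2],4).tolist());return X[:,:2]
ang=lambda v:np.arctan2(-v[0],v[1])
d=r("deck near",[(346,268),(521,259)],.03);print(ang(d[0]-d[1]))
c=r("crest",[(343,107),(505,98)],.03);print(ang(c[0]-c[1]))
g=r("guide ends",[(347,124),(510,118)],.04)
f=r("flare ends",[(330,185),(529,174)],.04)
st=r("stripe",[(357,27),(487,18)],.04);print(ang(st[0]-st[1]))
P=r("plate",[(346,164),(487,144),(496,237),(365,257)],.0444);print(P.mean(0),ang(P[0]-P[1]),ang(P[3]-P[2]),np.linalg.norm(P-np.roll(P,1,0),axis=1))
r("post",[(249,68),(270,68),(273,90),(251,92)],.07)
big=cv2.resize(p["image"][:190,130:380],None,fx=3.2,fy=3.1,interpolation=cv2.INTER_CUBIC);cv2.imwrite("pics/c1.png",big)
E
```

```text
deck near [[0.4107, 0.0566], [0.4394, -0.106]]
0.17470619626739392
crest [[0.5551, 0.0736], [0.5806, -0.0673]]
0.17858115041017214
guide ends [[0.5406, 0.0676], [0.5633, -0.0726]]
flare ends [[0.4864, 0.0774], [0.5179, -0.0973]]
stripe [[0.6215, 0.0676], [0.6425, -0.0404]]
0.1925364751635569
plate [[0.5065, 0.0646], [0.5385, -0.0553], [0.4589, -0.0762], [0.4261, 0.0393]]
[ 0.48251419 -0.00690357] 0.2613015710145509 0.2761106700272711 [0.08423823 0.12406148 0.08238145 0.11999564]
post [[0.5748, 0.1481], [0.5765, 0.131], [0.5596, 0.1271], [0.5562, 0.145]]
```

View pics/c1.png

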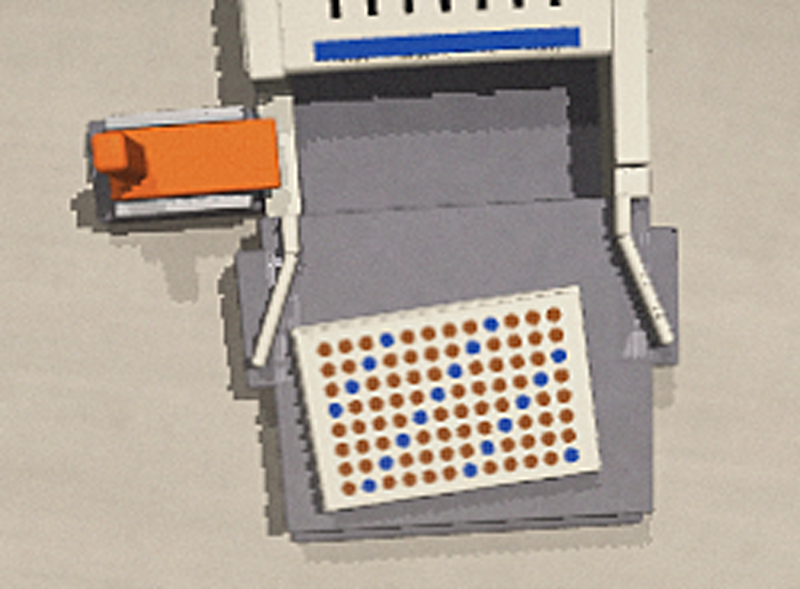

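```bash
cat >> h.py <<'E'
C=np.array([0.568,0.0015]);YAW=0.178
A=np.array([[np.cos(YAW),-np.sin(YAW)],[np.sin(YAW),np.cos(YAW)]])
def W(x,y,z): return [*(C+A@[x,y]),z]
def toW(X): return (np.asarray(X)[...,:2]-C)@A
O=[180,0,np.degrees(YAW)]
def look(name,scale=1.5625):
    import pickle
    p=env.grab_frame("wrist");pickle.dump(p,open(name+".pkl","wb"))
    cv2.imwrite(f"pics/{name}.png",cv2.resize(p["image"],None,fx=scale,fy=scale));return p
def st(): s=env.read_state();print(round(s["clock"],2),np.round(toW(s["position"]),4),round(s["position"][2],4),np.round(s["force"],2))
E
python3 - <<'E'
from h import *
env.gripper_to(0.0,20)
env.goto(W(-.089,.118,.12),O)
env.move_straight(W(-.089,.118,.037),rate=.15)
st()
env.move_straight(W(-.089,.081,.037),rate=.06,force_limit=8);st()
env.move_straight(W(-.089,.095,.037),rate=.15)
env.move_straight(W(-.089,.095,.10),rate=.2)
env.goto(W(-.175,.0,.16),O)
p=look("w2");st()
m=env.trace(p,"plate")
for q in m[:2]:
    c=cv2.boxPoints(cv2.minAreaRect(np.argwhere(q["mask"])[:,::-1].astype(np.float32)))
    print(q["score"],np.round(toW(ray(p,c,.0444)),4).tolist())
E
```

```text
7.21 [-0.0879  0.1181] 0.038 [-0.08 -0.04  0.25]
7.97 [-0.089   0.0808] 0.037 [0.59 0.06 0.67]
9.37 [-0.1751 -0.    ] 0.1594 [ 0.2   0.1  -0.16]
0.62 [[-0.0515, 0.0712], [-0.0404, -0.0507], [-0.1223, -0.0623], [-0.135, 0.0667]]
```

View pics/w2.png

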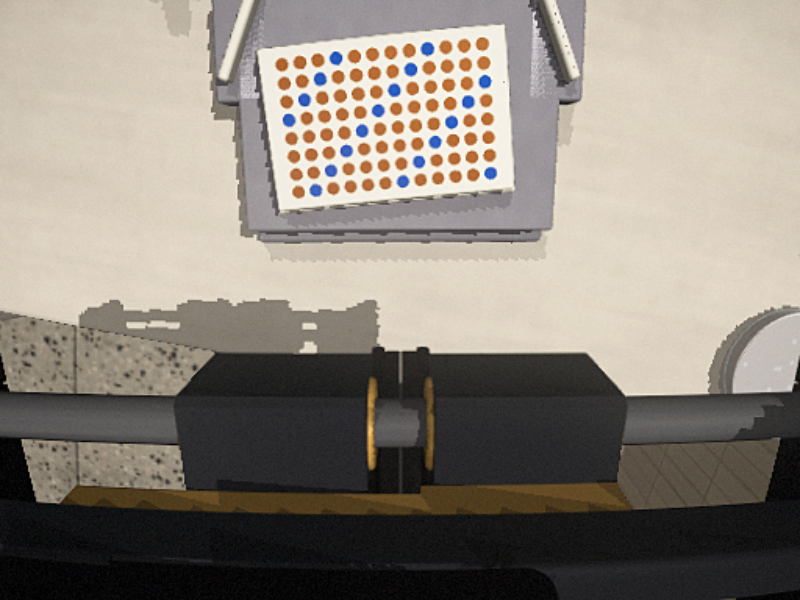

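```bash
python3 - <<'E'
from h import *
import pickle
p=pickle.load(open("w2.pkl","rb"));s=1.5625
P=toW(ray(p,np.array([(258,50),(505,26),(513,190),(280,212)])/s,.0444));print(np.round(P,4).tolist(),P.mean(0))
d=toW(ray(p,np.array([(258,230),(541,229)])/s,.03));print("deck",np.round(d,4).tolist())
d=toW(ray(p,np.array([(221,78),(577,78)])/s,.04));print("flare",np.round(d,4).tolist())
d=toW(ray(p,np.array([(372,350),(430,350)])/s,.19));print("tips?",np.round(d,4).tolist())
E
```

```text
[[-0.0531, 0.0698], [-0.0423, -0.0512], [-0.122, -0.0581], [-0.1332, 0.0624]] [-0.08766552  0.00573101]
deck [[-0.1446, 0.0785], [-0.1441, -0.0778]]
flare [[-0.0653, 0.0906], [-0.0655, -0.0895]]
tips? [[-0.154, 0.0073], [-0.154, -0.008]]
```

```bash
python3 - <<'E'
from h import *
env.goto(W(-.089,.105,.10),O)
env.move_straight(W(-.089,.100,.037),rate=.2)
env.move_straight(W(-.089,.0690,.037),rate=.06,force_limit=8);st()
env.move_straight(W(-.089,.09,.037),rate=.15)
env.move_straight(W(-.089,.09,.10),rate=.2)
env.goto(W(-.180,.0,.10),O)
env.gripper_to(.75)
env.move_straight(W(-.180,0,.036),rate=.2)
env.move_straight(W(-.11,0,.036),rate=.1,force_limit=15);st()
print(env.move_straight(W(-.058,0,.036),rate=.08,force_limit=15));st()
p=look("w3")
E
```

```text
11.19 [-0.0892  0.0687] 0.037 [-1.36  0.46 -0.24]
15.09 [-1.136e-01  1.000e-04] 0.0355 [-6.67  2.63 -0.38]
True
15.36 [-0.114  -0.0002] 0.0345 [-1.03  0.   -0.12]
```

View pics/w3.png

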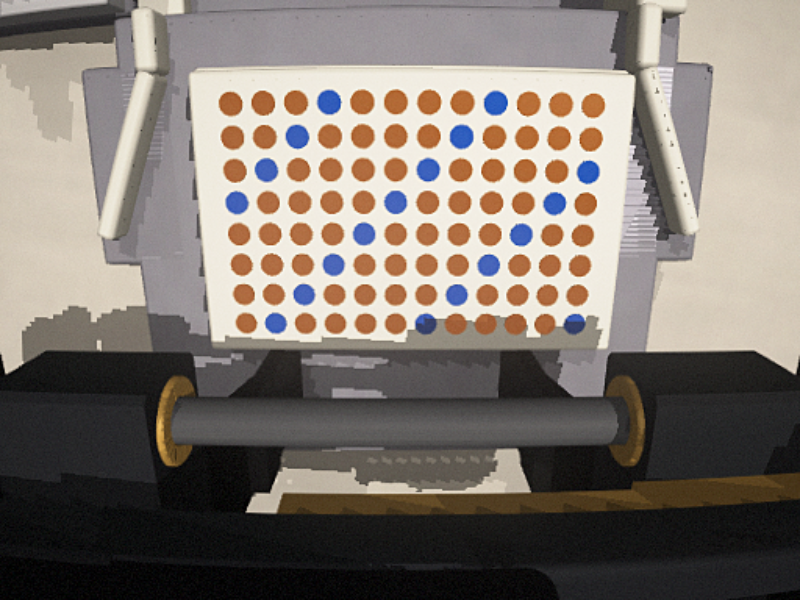

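The plate is now square, with front corners (190,72) and (632,72). It sits slightly right, with its right front corner close to the right guide at (640,72).

```bash
python3 - <<'E'
from h import *
import pickle
p=pickle.load(open("w3.pkl","rb"));s=1.5625
P=toW(ray(p,np.array([(190,72),(632,72),(606,346),(212,346)])/s,.0444));print(np.round(P,4).tolist(),P.mean(0))
d=toW(ray(p,np.array([(168,70),(637,70),(125,238),(672,236)])/s,.04));print("guide inner",np.round(d,4).tolist())
st()
E
```

```text
[[-0.0196, 0.0566], [-0.0198, -0.0632], [-0.0991, -0.0632], [-0.0987, 0.0577]] [-0.0593075  -0.00303139]
guide inner [[-0.0182, 0.0646], [-0.0187, -0.0664], [-0.0656, 0.083], [-0.0657, -0.082]]
15.41 [-0.1141 -0.0002] 0.0344 [-0.24 -0.05 -0.17]
```

```bash
python3 - <<'E'
from h import *
env.move_straight(W(-.118,-.002,.037),rate=.1)
for x,y in [(-.108,.002),(-.098,.004),(-.088,.004),(-.078,.003)]:
    r=env.move_straight(W(x,y,.037),rate=.05,force_limit=15);print(r);st()
    if r: break
p=look("w4")
m=env.trace(p,"plate")
for q in m[:1]:
    c=cv2.boxPoints(cv2.minAreaRect(np.argwhere(q["mask"])[:,::-1].astype(np.float32)))
    print(q["score"],np.round(toW(ray(p,c,.0444)),4).tolist(),c.tolist())
E
```

```text
False
16.02 [-0.1126  0.0016] 0.0362 [-7.31  0.12  6.12]
False
16.38 [-0.0971  0.0042] 0.037 [ 0.06 -0.88 -0.37]
False
16.73 [-0.0871  0.0041] 0.037 [0.14 0.5  1.06]
False
17.07 [-0.0774  0.003 ] 0.037 [ 0.18 -0.76 -0.18]
0.96 [[0.0203, 0.0603], [0.02, -0.0602], [-0.0628, -0.0687], [-0.0623, 0.0686]] [[122.0, 39.0], [403.0, 39.0], [403.0, 220.0], [122.0, 220.0]]
```

```bash
python3 - <<'E'
from h import *
r=env.move_straight(W(-.0435,.001,.037),rate=.06,force_limit=15);print(r);st()
env.dwell(.2)
env.move_straight(W(-.07,0,.037),rate=.15);st()
env.dwell(.2)
p=look("w5")
E
```

```text
False
17.9 [-0.0434  0.001 ] 0.0369 [-0.45  0.94  0.46]
18.43 [-0.0703 -0.0001] 0.0373 [0.27 0.61 0.03]
```

View pics/w5.png

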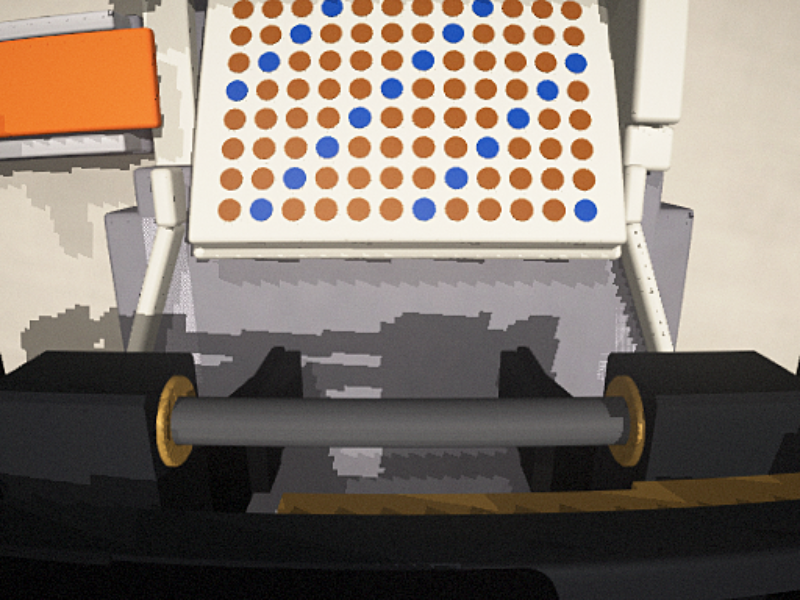

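The plate is tipped with its rear edge raised, at (190-622,250). Next I push that edge in.

```bash
python3 - <<'E'
from h import *
for x in (-.03,-.015,-.0025):
    r=env.move_straight(W(x,.0,.038),rate=.05,force_limit=20);print(r);st()
    if r: break
env.dwell(.2)
p=look("w6")
E
```

```text
False
19.62 [-0.0302 -0.    ] 0.038 [-1.03 -0.5   0.49]
False
20.07 [-0.0146  0.    ] 0.0379 [-1.14 -0.03 -0.23]
False
20.48 [-0.0021  0.    ] 0.038 [ 0.64 -1.39 -0.63]
```

View pics/w6.png

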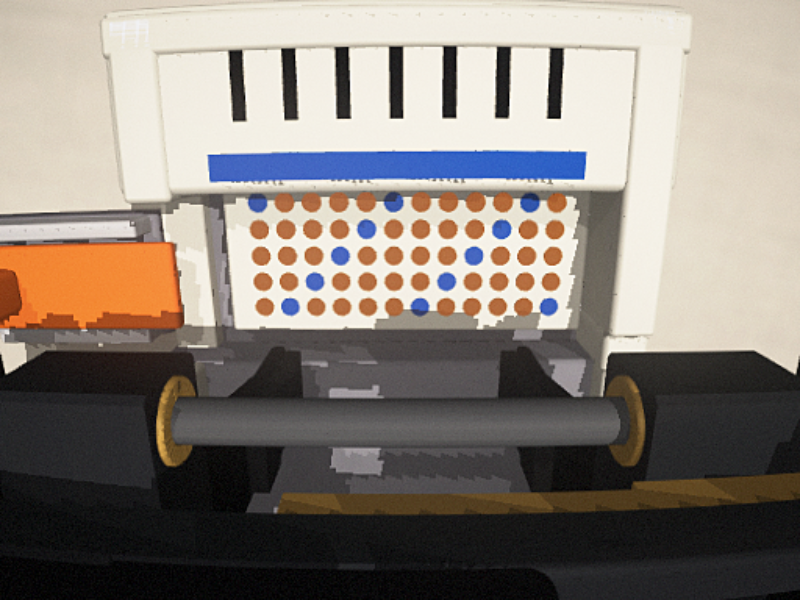

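The plate appears dropped in: its rear edge is at row 328, columns 235-578, and the hood covers its front rows. A light touch on the near edge will confirm the height and press it flat.

```bash
python3 - <<'E'
from h import *
import pickle
p=pickle.load(open("w6.pkl","rb"));s=1.5625
P=toW(ray(p,np.array([(235,328),(578,328)])/s,.0224));print(np.round(P,4).tolist())
env.move_straight(W(-.0025,0,.05),rate=.15)
env.move_straight(W(.02,0,.05),rate=.15)
r=env.move_straight(W(.02,0,.016),rate=.04,force_limit=5);print(r);st()
env.move_straight(W(.02,0,.10),rate=.2)
env.gripper_to(0)
env.goto(W(-.02,.17,.15),O)
p=look("w7");st()
h=env.search_frame(p,"keeper_grip");print([(np.round(toW(q["xyz"]),4),q["xyz"][2],q["score"]) for q in h])
E
```

```text
[[0.0094, 0.0586], [0.009, -0.0627]]
True
21.93 [ 0.0196 -0.    ] 0.023 [-1.39  0.18  5.68]
24.52 [-0.02   0.169] 0.1494 [ 0.58 -0.02  0.47]
[(array([0.0267, 0.1107]), 0.0279, 0.87)]
```

View pics/w7.png

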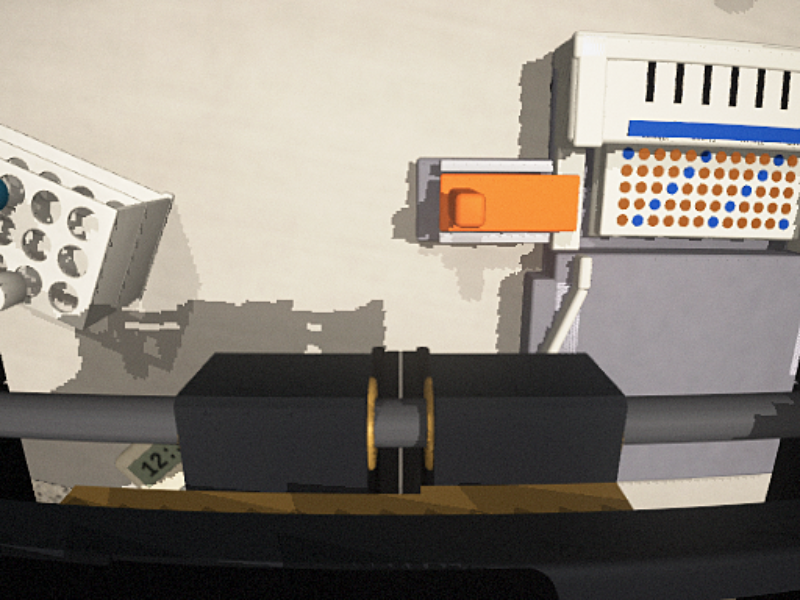

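```bash
python3 - <<'E'
from h import *
import pickle
p=pickle.load(open("w7.pkl","rb"));s=1.5625
P=toW(ray(p,np.array([(452,191),(484,191),(486,226),(455,227)])/s,.07));print(np.round(P,4).tolist(),P.mean(0))
print("rack",toW(ray(p,np.array([(172,195),(118,205),(10,290)])/s,.096)))
x,y=P.mean(0)
env.goto(W(x,.163,.12),O)
env.move_straight(W(x,.163,.048),rate=.15)
r=env.move_straight(W(x,y+.0155,.048),rate=.05,force_limit=8);st();print(r)
r=env.move_straight(W(x,.089+.013,.048),rate=.05,force_limit=25);st();print(r)
p=look("w8")
E
```

```text
[[0.0351, 0.1467], [0.0352, 0.1324], [0.0195, 0.1309], [0.0189, 0.145]] [0.02717792 0.13874375]
rack [[ 0.03605364  0.26286921]
 [ 0.03243276  0.2866762 ]
 [-0.00380414  0.34388163]]
25.88 [0.0276 0.1539] 0.0489 [ 0.33 -0.64  0.46]
False
26.73 [0.0277 0.1116] 0.0483 [-1.52  4.37  2.25]
True
```

View pics/w8.png

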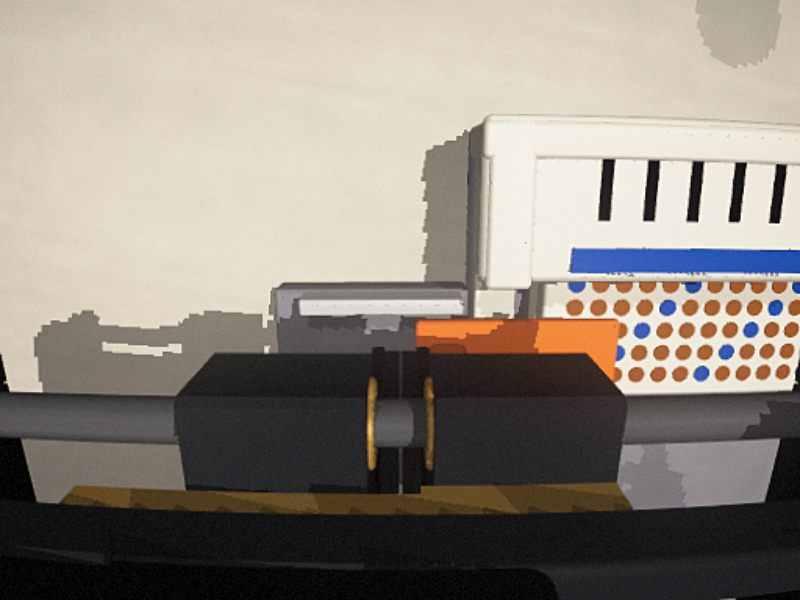

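The tongue is now over the plate, with its right end at (616,350). I'll press once more, back off and measure.

```bash
python3 - <<'E'
from h import *
import pickle
p=pickle.load(open("w8.pkl","rb"));s=1.5625
print("tongue",np.round(toW(ray(p,np.array([(416,321),(616,321),(616,352)])/s,.0305)),4).tolist())
p=pickle.load(open("w7.pkl","rb"))
print("tongue before",np.round(toW(ray(p,np.array([(441,175),(579,175),(577,231)])/s,.0305)),4).tolist())
env.move_straight(W(.0275,.118,.048),rate=.1)
r=env.move_straight(W(.0275,.104,.048),rate=.03,force_limit=30);print(r);st()
env.move_straight(W(.0275,.135,.048),rate=.1)
env.move_straight(W(.0275,.135,.15),rate=.2)
env.goto(W(-.06,.08,.22),O);env.dwell(.3)
p=look("w9");st()
E
```

```text
tongue [[0.0418, 0.1063], [0.0416, 0.0345], [0.0298, 0.0332]]
tongue before [[0.0406, 0.1488], [0.0414, 0.0765], [0.0119, 0.0753]]
True
27.44 [0.0276 0.1118] 0.0478 [-3.05  5.66  1.92]
29.41 [-0.0598  0.0802] 0.2191 [ 0.26 -0.13  0.21]
```

View pics/w9.png

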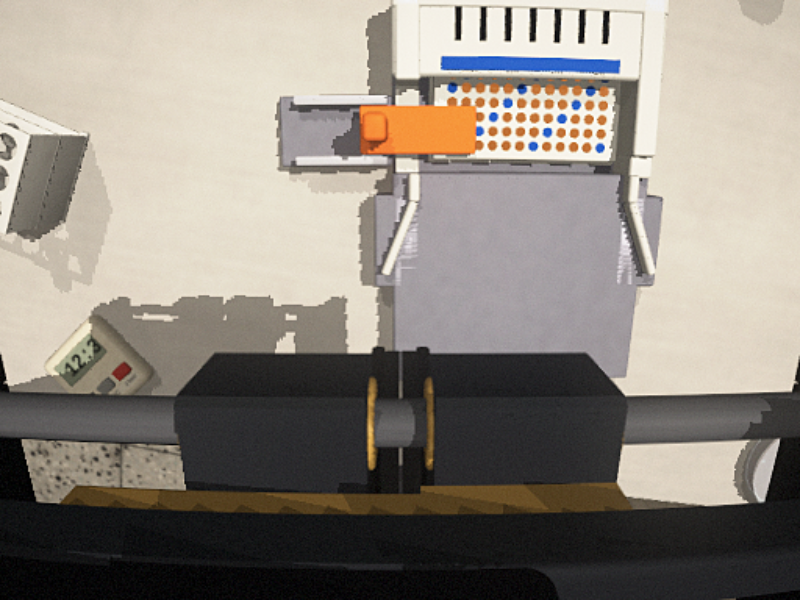

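The keeper has travelled about 42 mm and stopped at the same place twice, so it is at its end stop. The plate lies flat and nothing touches the robot. Handing in.

```bash
python3 -c "
from h import *
print(env.close_job())"
```

```text
the job is handed in; nothing more can be done
None
```

I handed the job in at about 29.5 s of the 51 s allowed (no verdict came back): the plate lies flat in the pocket, partly under the hood, the keeper is in by about 42 mm to its end stop, the arm is clear, and nothing touched the bystanders.

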